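# Put the stacking lunch tins together

## Robot

A 6-joint arm with a two-finger parallel gripper is mounted at the origin on the work surface. World frame = base frame: x ahead of the robot, y to its left, z up, the work surface at z = 0. Lengths are in mm, angles in rad, forces in N, time in s.
With the tool pointing down it reaches from about 275 to 750 mm from the base axis. Payload 10.2 kg.
Tool frame: the origin (TCP) lies at the very end of the fingers, on their centre line; the grasp point (between the pads) lies 19 mm behind it; z points along the fingers, y is the line along which they close (so a half turn about z gives the same grasp; the last joint's range is limited). The gripper opens to 85 mm and grips with 20 to 120 N. Pads are 22 mm wide; open, the fingers measure 114 mm over their backs; the gripper's body (76 mm by 85 mm) begins 54 mm behind the grasp point. The pads swing forward as they close: fully open they stand 13 mm farther back than shut.
Start: joints at [-1.529, 0.313, 1.498, -0, 1.331, -0.223], TCP at [137.388, -506.711, 231.294] pointing down, gripper open.
Joint ranges: [-2.94, 2.94], [-0.97, 2.17], [0.19, 2.56], [-1.23, 4.37], [0.02, 3.11], [-2.88, 2.88]. Speed limits (rad/s): [2.39, 2.39, 3.01, 3.14, 3.14, 3.14].

## Interface

Orientations are given as a unit quaternion [w, x, y, z].
In Python, from rig import * gives the robot as it stands. The module is installed in compiled form; this text tells all that it offers.
- The arm moves only by the shell command python3 -m crank 'ROWS' [FORCE]. ROWS is JSON, a list that holds one entry, the list of rows, each a list of 7 numbers: the shift along the tool's x, y, z in units of 25 mm (1.0 is 25 mm), then the turn, a rotation vector about the tool's x, y, z in units of 8 degrees (1.0 is 8 degrees), then the finger opening in mm, from 0 to 85.4. A call has exactly 8 rows; each row shifts and turns the commanded pose from where the row before left it, along the tool's axes as they then stand; what a row does not reach is not made up. A row lasts 1/10 s, in which the tool goes at most 50 mm and 8.59 degrees, less where a joint would pass 70% of its speed; a pose out of reach is approached as far as the arm can. A call is refused whole if a number of a shift passes 1 or a number of a turn 1, either way. A call with a gripper value outside its range is refused whole. The fingers move at their own pace and stop on an object; FORCE is the grip in N (left out, the last holds). Time passes only in rows, so rows that do not move let the fingers close, or fill a call up. It gives the time, the measured TCP pose, the force, the opening and the grip force at its end, in the units of the state.
- sense(): the state, without advancing time (a new reading comes with each control period).
- capture(name): name is "scene" or "top" or "wrist"; returns the picture (384x512x3 uint8, blue, green, red); there is no depth.
- camera_model(name): a dict with "fx", "fy", "cx", "cy" (pixels), "k1" (the pictures are not rectified: a ray, as slopes to the right and down, at radius r is drawn at 1 + k1 r^2 times it, then the intrinsics apply), "world_from_camera" (4x4, takes a point from camera to world coordinates); the wrist camera has in their place "T_tool_cam" (4x4, takes a point from camera to tool coordinates, whose origin is the TCP and whose axes are the flange's). Camera axes: x right, y up, looking along -z (the intrinsics and any distortion apply to the point x, -y, -z); pixel columns grow to the right and rows downward; lengths in mm; the calibration is good to about 2 mm. A picture is of the moment at which its call begins: read the wrist's pose just before it. camera_model takes no time and is no camera call.
- finish_job(): hands the job in; it is judged then, once.
The state is a dict: "time_s": time; "joints": joint angles; "dq": joint speeds; "tau": joint torques, N m; "eef_pos": TCP position; "ee_rot": TCP orientation; "force": force on the tool from outside, world axes, zero at the start; "wrist_torque": the same for the moment, N m; "grip_width": opening from 0.0 (shut) to 1.0 (fully open); "grip_force": force on a finger pad.
Only numpy, scipy, OpenCV 4.12 (cv2) and the standard library are available. Lean on these libraries where they do the work, as an engineer would, in place of code of your own. Each camera call takes 0.05 s, during which the arm holds its last target. There are 200 camera calls.

## Task

Put the steel lunch tins together on the round wooden stand: the tallest tin at the bottom, the middle-height one on it, the lowest one on that, and the lid with its knob up on top. Each foot must sit fully home in the mouth or socket below it, so that the stack stands straight; leave the mug, jar and ramekin where they are.

Things in the scene. Friction and masses are not known exactly. Their poses are not given: they have to be found in the camera images.
- tin_tall: The tallest of the three tins: steel tin: open top, straight round side 64 mm across, wall 3 mm, mouth 58 mm inside, on a foot 52 mm across and 5 mm high. 70 mm tall overall, about 0.16 kg. The foot fits any tin's mouth or the stand's socket with 3 mm play; the shoulder, 5 mm above the origin, then rests on the rim. Stands upright; origin: centre of the foot's underside, z up.
- tin_middle: The middle-height steel tin: open top, straight round side 64 mm across, wall 3 mm, mouth 58 mm inside, on a foot 52 mm across and 5 mm high. 52 mm tall overall, about 0.13 kg. The foot fits any tin's mouth or the stand's socket with 3 mm play; the shoulder, 5 mm above the origin, then rests on the rim. Stands upright; origin: centre of the foot's underside, z up.
- tin_low: The lowest steel tin: open top, straight round side 64 mm across, wall 3 mm, mouth 58 mm inside, on a foot 52 mm across and 5 mm high. 36 mm tall overall, about 0.10 kg. The foot fits any tin's mouth or the stand's socket with 3 mm play; the shoulder, 5 mm above the origin, then rests on the rim. Stands upright; origin: centre of the foot's underside, z up.
- lid: The tins' lid, 0.09 kg, lying knob up: steel disc 64 mm across with a dark wood knob. From below: plug 52 mm across, 0 to 5 mm; disc 5 to 9; boss 28 across to 12; round knob 18 across, 12 to 36 mm. The plug fits a tin's mouth with 3 mm play, the disc then rests on the rim. Origin: centre of the plug's underside, z up.
- stand: Round wooden stand, the stack's base, 110 mm across, 14 mm high, fixed. In the middle of its top a round socket, 58 mm across, 6 mm deep. Origin: centre of its underside, on the counter; z up. A tin seated in it rests with its shoulder on the wood, its origin 9 mm above the counter.
- mug: Black ceramic mug, 78 mm in diameter, 85 mm tall, with a handle reaching about 30 mm out at its +y side. Origin: centre of its underside. A bystander, loose: not to be disturbed.
- jar: Round glass jar with a steel cap, 70 mm in diameter, 80 mm tall. Origin: centre of its underside. A bystander, loose: not to be disturbed.
- ramekin: White ceramic ramekin (small open cup), 74 mm in diameter, 38 mm tall. Origin: centre of its underside. A bystander, loose: not to be disturbed.
Things that resemble listed ones, but are neither listed nor needed, are in the scene too. What is shaped like the lid but blue or yellow is not meant.

How it is judged:
By the outcome, as a careful person would: the job done as asked, in the order asked, and still so for the second after the job is handed in, with the robot touching nothing.
It also fails if it takes over 128 s, if anything falls off the work surface, if the arm or the gripper's body presses on something with over 40 N, if the wrist force passes 120 N, or if a joint passes its speed limit or range.

## Working session

There is one attempt and no reset: what is moved stays moved. The work goes in short steps, Python scripts to look and compute and a shell command to move; the robot and the scene stay as the last step left them, time stands still between calls to the robot, and variables do not carry over. Pictures are saved under pics/ and viewed, at most 14 in all, crops included, and the job is handed in when it is done.

```bash
mkdir -p pics; python3 - <<'E'
from rig import *
import cv2
s=sense();print(s['time_s'],s['eef_pos'],s['ee_rot'],s['joints'],s['grip_width'],s['force'])
for n in("scene","top"):
    cv2.imwrite(f"pics/{n}0.png",capture(n)); m=camera_model(n);print(n,m)
print(camera_model("wrist"))
E
```

```text
0.0 [ 137.38250533 -506.43075322  230.71149433] [-6.55970651e-04  9.91246862e-01  1.32019792e-01  5.93914098e-05] [-1.52938698e+00  3.13461255e-01  1.49848441e+00 -9.53992868e-07
  1.33096430e+00 -2.23403153e-01] 0.9983306072159768 [0.09743727 0.61058381 0.27655617]
scene {'fx': 458.8461858480187, 'fy': 458.8461858480187, 'cx': 258.92491018361795, 'cy': 197.11068971390256, 'k1': 0.02627358405125526, 'world_from_camera': array([[ 1.81398755e-01, -5.23118628e-01,  8.32731285e-01,
         1.41458381e+03],
       [ 9.83352006e-01,  1.05654628e-01, -1.47837517e-01,
        -1.60785771e+02],
       [-1.06453548e-02,  8.45685521e-01,  5.33575370e-01,
         5.62101471e+02],
       [ 0.00000000e+00,  0.00000000e+00,  0.00000000e+00,
         1.00000000e+00]])}
top {'fx': 494.4693979291512, 'fy': 494.4693979291512, 'cx': 247.05985341548615, 'cy': 196.28371262769625, 'k1': -0.03135733492863933, 'world_from_camera': array([[ 2.66080196e-02,  9.95070030e-01, -9.55387262e-02,
         4.79539147e+02],
       [-9.99644062e-01,  2.66716003e-02, -6.11674594e-04,
        -6.47767761e+00],
       [ 1.93951166e-03,  9.55209958e-02,  9.95425526e-01,
         1.30859887e+03],
       [ 0.00000000e+00,  0.00000000e+00,  0.00000000e+00,
         1.00000000e+00]])}
{'fx': 335.2862435480151, 'fy': 335.2862435480151, 'cx': 252.69829466635653, 'cy': 193.5722274340237, 'k1': -0.10098376205043635, 'T_tool_cam': array([[ 6.89002407e-05,  9.65491192e-01,  2.60435698e-01,
         6.75378328e+01],
       [ 9.99999982e-01, -1.97746733e-05, -1.91248615e-04,
         8.99091800e-02],
       [-1.79498822e-04,  2.60435706e-01, -9.65491176e-01,
        -1.43754096e+02],
       [ 0.00000000e+00,  0.00000000e+00,  0.00000000e+00,
         1.00000000e+00]])}
```

View pics/scene0.png

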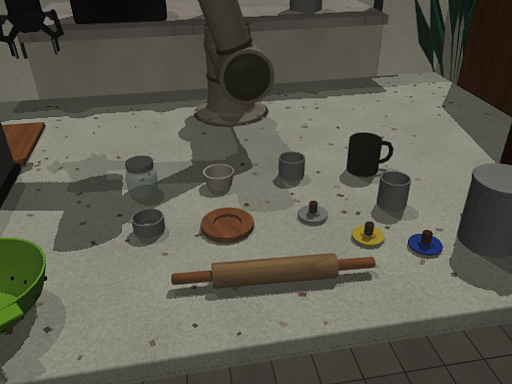

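View pics/top0.png

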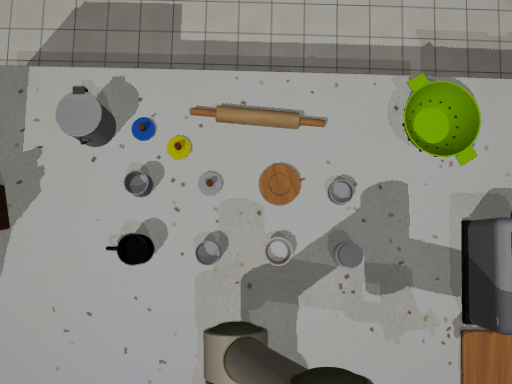

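The scene view shows the tall tin (394,190), the middle tin (291,167), the low tin (148,224), the lid (312,213) and the stand (228,224). It also shows the ramekin (219,179), jar (141,178) and mug (365,155). In the top view they are at: tall (138,183), middle (208,252), low (340,191), lid (210,183), stand (280,184), ramekin (278,251), jar (349,255), mug (135,249).

What could be mistaken, in scene pixels:
- **Lid:** grey (312,213), yellow (368,235) or blue (427,243). I choose grey.
- **Tins:** (394,190), (291,167) and (148,224), against the white ramekin (219,179) and the big grey pot (495,210).

I check the choice in one close crop per view.

```bash
python3 - <<'E'
import cv2
a=cv2.imread('pics/top0.png')[150:280,105:375];cv2.imwrite('pics/topc.png',cv2.resize(a,None,fx=2.9,fy=2.9,interpolation=cv2.INTER_CUBIC))
a=cv2.imread('pics/scene0.png')[125:265,115:427];cv2.imwrite('pics/scc.png',cv2.resize(a,None,fx=2.5,fy=2.5,interpolation=cv2.INTER_CUBIC))
E
```

```text
(no output)
```

View pics/topc.png

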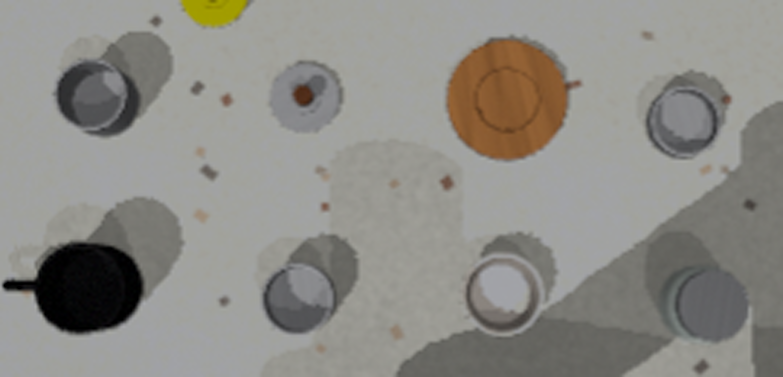

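View pics/scc.png

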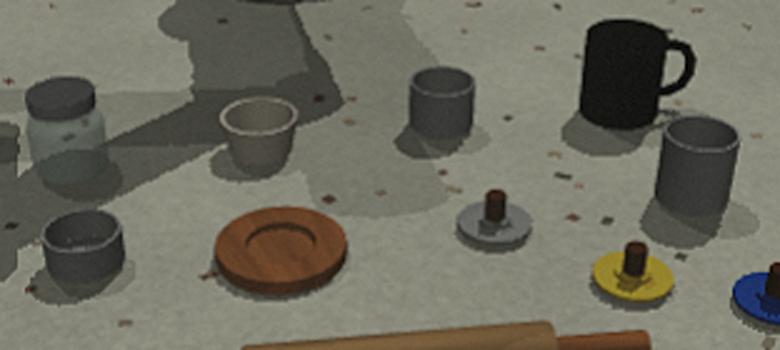

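The crops confirm the plain grey lid at scene crop (494,226), with yellow and blue beside it. The rim centres can be read in both crops, so I triangulate them.

```bash
cat > h.py <<'E'
from rig import *
import numpy as np, cv2
from scipy.spatial.transform import Rotation as R
def wT(s):
    q=s['ee_rot'];T=np.eye(4);T[:3,:3]=R.from_quat([q[1],q[2],q[3],q[0]]).as_matrix();T[:3,3]=s['eef_pos'];return T
def ray(m,T,px):
    K=np.array([[m['fx'],0,m['cx']],[0,m['fy'],m['cy']],[0,0,1]])
    u=cv2.undistortPoints(np.array([[px]],float),K,np.array([m['k1'],0,0,0]))[0,0]
    return T[:3,3],T[:3,:3]@np.array([u[0],-u[1],-1.])
def tri(rays):
    A=0;b=0;P=[]
    for o,d in rays:
        d=d/np.linalg.norm(d);Q=np.eye(3)-np.outer(d,d);A=A+Q;b=b+Q@o
    p=np.linalg.solve(A,b)
    res=[np.linalg.norm(np.cross(d/np.linalg.norm(d),p-o)) for o,d in rays]
    return p,max(res)
def onz(r,z): o,d=r;return o+d*(z-o[2])/d[2]
def pix(m,T,p):
    q=np.linalg.inv(T)@np.r_[p,1];x,y=q[0]/-q[2],-q[1]/-q[2];f=1+m['k1']*(x*x+y*y)
    return m['cx']+m['fx']*x*f,m['cy']+m['fy']*y*f
E
python3 - <<'E'
from h import *
mt,ms=camera_model('top'),camera_model('scene')
t=lambda x,y:ray(mt,mt['world_from_camera'],(105+(x+.5)/2.9-.5,150+(y+.5)/2.9-.5))
s=lambda x,y:ray(ms,ms['world_from_camera'],(115+(x+.5)/2.5-.5,125+(y+.5)/2.5-.5))
for n,a,b,z in[('tall',(93,96),(700,134),70),('mid',(299,298),(442,82),52),('low',(682,121),(84,230),36),('lidtop',(303,95),(496,194),36),('lid',(306,96),(494,224),9),('stand',(508,98),(281,241),14),('ramekin',(503,292),(259,119),38)]:
    p,e=tri([t(*a),s(*b)]);print(n,p.round(1),round(e,1),'top@z',onz(t(*a),z).round(1)[:2],'scene@z',onz(s(*b),z).round(1)[:2])
E
```

```text
tall [625.7 274.8  67.3] 0.4 top@z [625.2 273.8] scene@z [630.  272.8]
mid [455.1  90.3  50.4] 0.4 top@z [455.   89.7] scene@z [458.2  89.9]
low [ 621.  -246.8   35. ] 0.8 top@z [ 620.8 -245.7] scene@z [ 622.2 -247.4]
lidtop [635.2  93.5  35.3] 0.1 top@z [635.1  93.5] scene@z [636.2  93.1]
lid [637.8  92.8   6.5] 0.3 top@z [637.6  92.9] scene@z [641.2  91.3]
stand [639.9 -90.8  15.6] 0.3 top@z [640.1 -91.2] scene@z [637.6 -90.4]
ramekin [464.8 -88.9  34.8] 0.1 top@z [464.8 -88.8] scene@z [470.5 -89.2]
```

Measured heights agree with the description to within 3 mm: rims at 67, 50 and 35 mm, knob top at 35 mm, stand at 15.6 mm. All points are inside the reach. I square the yaw and travel towards the tall tin.

```bash
python3 -m crank '[[[0,0,0,0,0,0.95,85],[0,0,0,0,0,0.95,85],[0.6,-1,0,0,0,0,85],[0.6,-1,0,0,0,0,85],[0.6,-1,0,0,0,0,85],[0.6,-1,0,0,0,0,85],[0.6,-1,0,0,0,0,85],[0.6,-1,0,0,0,0,85]]]'
python3 -m crank '[[[0.6,-1,0,0,0,0,85],[0.6,-1,0,0,0,0,85],[0.6,-1,0,0,0,0,85],[0.6,-1,0,0,0,0,85],[0.6,-1,0,0,0,0,85],[0.6,-1,0,0,0,0,85],[0.6,-1,0,0,0,0,85],[0.6,-1,0,0,0,0,85]]]'
```

```text
time_s: 0.9
eef_pos: [227.9, -355.5, 231.0]
ee_rot: [-0.0, 1.0, -0.0, -0.0]
force: [1.0, -0.0, -0.3]
grip_width: 0.996
grip_force: 0.0
time_s: 1.7
eef_pos: [347.9, -155.6, 231.2]
ee_rot: [-0.0, 1.0, -0.0, -0.0]
force: [0.1, -1.0, -0.0]
grip_width: 0.999
grip_force: 0.0
```

```bash
python3 -m crank '[[[0.7,-1,0,0,0,0,85],[0.7,-1,0,0,0,0,85],[0.7,-1,0,0,0,0,85],[0.7,-1,0,0,0,0,85],[0.7,-1,0,0,0,0,85],[0.7,-1,0,0,0,0,85],[0.7,-1,0,0,0,0,85],[0.7,-1,0,0,0,0,85]]]'
python3 -m crank '[[[0.7,-1,0,0,0,0,85],[0.7,-1,0,0,0,0,85],[0.7,-1,0,0,0,0,85],[0.7,-1,0,0,0,0,85],[0.7,-1,0,0,0,0,85],[0.7,-1,0,0,0,0,85],[0.7,-1,0,0,0,0,85],[0.5,-1,0,0,0,0,85]]]'
python3 -m crank '[[[0,-0.6,0,0,0,0,85],[0,-0.6,0,0,0,0,85],[0,0,0,0,0,0,85],[0,0,0,0,0,0,85],[0,0,0,0,0,0,85],[0,0,0,0,0,0,85],[0,0,0,0,0,0,85],[0,0,0,0,0,0,85]]]'
cat > look.py <<'E'
from h import *
import sys
# look.py name z x y : wrist picture, overlay expected point, save
n=sys.argv[1];s=sense();T=wT(s);im=capture('wrist');cv2.imwrite(f'pics/{n}.png',im)
m=camera_model('wrist');np.savez(f'{n}.npz',C=T@m['T_tool_cam'],T=T)
print(s['time_s'],s['eef_pos'].round(1),s['force'].round(1))
E
python3 look.py w1
```

```text
time_s: 2.5
eef_pos: [488.1, 44.4, 231.0]
ee_rot: [-0.0, 1.0, -0.0, -0.0]
force: [0.7, 0.5, 0.3]
grip_width: 0.996
grip_force: 0.0
time_s: 3.3
eef_pos: [623.3, 244.0, 230.6]
ee_rot: [0.0, 1.0, -0.0, -0.0]
force: [-0.4, -0.6, 0.7]
grip_width: 0.992
grip_force: 0.0
time_s: 4.1
eef_pos: [622.8, 272.7, 231.4]
ee_rot: [0.0, 1.0, -0.0, 0.0]
force: [-1.3, -0.1, 1.0]
grip_width: 0.995
grip_force: 0.0
4.1 [622.8 272.7 231.4] [-1.3 -0.1  1. ]
```

View pics/w1.png

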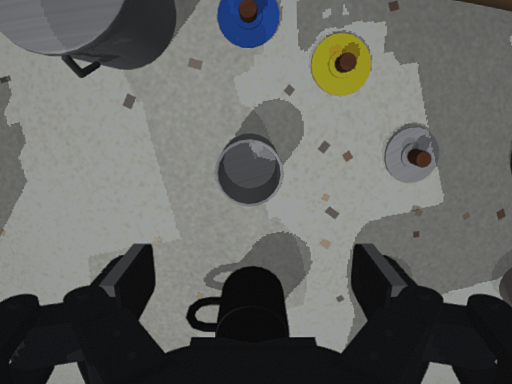

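The wrist view shows the tall tin's rim centre at about (250,173), with the pot at upper left clear of the fingers and the grey lid at (410,155).

```bash
python3 - <<'E'
from h import *
C=np.load('w1.npz')['C'];m=camera_model('wrist')
for n,p,z in[('tall',(250,173),70),('lid disc',(411,154),9),('lid knob',(423,158.5),36),('pot rim right edge',(135,20),140)]:print(n,onz(ray(m,C,p),z).round(1))
im=cv2.imread('pics/w1.png',0)
c=cv2.HoughCircles(cv2.GaussianBlur(im[120:230,200:300],(3,3),0),cv2.HOUGH_GRADIENT,1,5,param1=80,param2=12,minRadius=29,maxRadius=38);print(c[0][:4]+[200,120,0])
E
```

```text
tall [627.8 275.5  70. ]
lid disc [637.5  95.2   9. ]
lid knob [636.8  94.5  36. ]
pot rim right edge [746.1 350.9 140. ]
[[248.5        171.5         31.89999962]
 [249.5        165.5         31.89999962]
 [254.5        168.5         37.40000153]
 [250.5        176.5         35.20000076]]
```

```bash
python3 -m crank '[[[0.16,-0.09,0,0,0,0,85],[0,0,1,0,0,0,85],[0,0,1,0,0,0,85],[0,0,1,0,0,0,85],[0,0,1,0,0,0,85],[0,0,1,0,0,0,85],[0,0,1,0,0,0,85],[0,0,0.5,0,0,0,85]]]'
python3 -m crank '[[[0,0,0.5,0,0,0,85],[0,0,0.5,0,0,0,85],[0,0,0.5,0,0,0,85],[0,0,0,0,0,0,60],[0,0,0,0,0,0,60],[0,0,0,0,0,0,60],[0,0,0,0,0,0,60],[0,0,0,0,0,0,60]]]' 40
python3 -m crank '[[[0,0,0,0,0,0,60],[0,0,0,0,0,0,60],[0,0,0,0,0,0,60],[0,0,0,0,0,0,60],[0,0,0,0,0,0,60],[0,0,-0.2,0,0,0,60],[0,0,-0.5,0,0,0,60],[0,0,-1,0,0,0,60]]]'
```

```text
time_s: 4.95
eef_pos: [626.1, 275.2, 66.3]
ee_rot: [0.0, 1.0, -0.0, -0.002]
force: [-0.3, 0.6, -0.4]
grip_width: 0.994
grip_force: 0.0
time_s: 5.75
eef_pos: [626.8, 275.3, 31.5]
ee_rot: [-0.0, 1.0, -0.0, 0.0]
force: [-0.6, 0.9, -1.4]
grip_width: 0.754
grip_force: 44.3
time_s: 6.55
eef_pos: [626.0, 275.1, 73.5]
ee_rot: [0.0, 1.0, -0.0, -0.001]
force: [0.7, 0.1, -1.1]
grip_width: 0.753
grip_force: 44.6
```

```bash
python3 -m crank '[[[0,0,-1,0,0,0,60],[0,0,-1,0,0,0,60],[0,0,-0.3,0,0,0,60],[0.1,0.4,0,0,0,0,60],[0,0.8,0,0,0,0,60],[0,1,0,0,0,0,60],[0,1,0,0,0,0,60],[0,1,0,0,0,0,60]]]'
python3 -m crank '[[[0.1,1,0,0,0,0,60],[0.1,1,0,0,0,0,60],[0.1,1,0,0,0,0,60],[0.1,1,0,0,0,0,60],[0,1,0,0,0,0,60],[0,1,0,0,0,0,60],[0,1,0,0,0,0,60],[0,1,0,0,0,0,60]]]'
python3 -m crank '[[[0,1,0,0,0,0,60],[0,0.8,0,0,0,0,60],[0,0.6,0,0,0,0,60],[0,0,0,0,0,0,60],[0,0,0,0,0,0,60],[0,0,0,0,0,0,60],[0,0,0,0,0,0,60],[0,0,0,0,0,0,60]]]'
python3 look.py w2
```

```text
time_s: 7.35
eef_pos: [628.6, 168.5, 129.6]
ee_rot: [0.0, 1.0, -0.0, -0.001]
force: [-0.0, -0.1, -1.8]
grip_width: 0.752
grip_force: 44.6
time_s: 8.15
eef_pos: [638.3, -31.3, 129.7]
ee_rot: [-0.0, 1.0, -0.0, -0.001]
force: [0.9, 0.9, -2.1]
grip_width: 0.75
grip_force: 44.6
time_s: 8.95
eef_pos: [639.1, -89.1, 131.3]
ee_rot: [-0.0, 1.0, 0.0, -0.0]
force: [0.2, -0.2, -2.2]
grip_width: 0.749
grip_force: 44.6
8.95 [639.1 -89.1 131.3] [ 0.2 -0.2 -2.2]
```

View pics/w2.png

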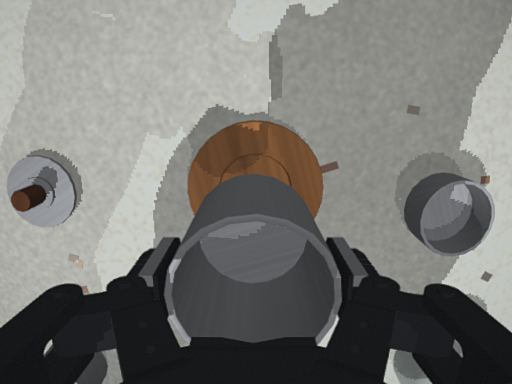

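The wrist view shows the tin held upright, with its rim from (166..341) in x and its top edge at y=214. The stand's edge runs from (188,187) to (323,187), topmost at (255,121). I fit both circles.

```bash
cat > fit.py <<'E'
from h import *
from scipy.optimize import least_squares
def circ(name,pts,z,rad=None):
    C=np.load(name+'.npz')['C'];m=camera_model('wrist')
    P=np.array([onz(ray(m,C,p),z)[:2] for p in pts])
    f=(lambda v:np.hypot(*(P-v[:2]).T)-(rad or v[2]))
    r=least_squares(f,np.r_[P.mean(0),40] if not rad else P.mean(0));return r.x.round(1),r.fun.round(1)
E
python3 - <<'E'
from fit import *
im=cv2.imread('pics/w2.png');hsv=cv2.cvtColor(im,cv2.COLOR_BGR2HSV)
k=((hsv[...,0]<16)&(hsv[...,1]>110)).astype(np.uint8);k[:,325:]=0;k[:,:180]=0
pts=[]
for y in range(126,200,4):
    x=np.where(k[y])[0]; pts+=[(x.min(),y),(x.max()+1,y)]
print('stand',circ('w2',pts,14,55),circ('w2',pts,14)[0])
t=[(166,285),(341,285),(253.5,214),(210,229),(300,229)]
print('tin',circ('w2',t,169.8,32),circ('w2',t,169.8)[0])
E
```

```text
stand (array([638.2, -91.1]), array([ 0.5,  0.6,  0.6,  0.1,  0.1,  0.3,  0.5, -0.2, -0.2,  0.1, -0. ,
        0.3, -0.1, -0.3, -0.6, -0.1, -0.1, -0.3, -0.1, -0.3, -0.5, -0.7,
       -0.8, -0.2, -0. , -0.2, -0.6, -0.8, -1. , -1.2, -1.2, -0.6, -0.4,
       -1.4, -1. , -1.1, -1.4, -0.7])) [639.6 -91.1  54. ]
tin (array([638.3, -89.2]), array([-0.1, -0.3,  1. , -0.7, -0.3])) [638.7 -89.2  31.7]
```

```bash
python3 -m crank '[[[0,0.08,0,0,0,0,60],[0,0,0.8,0,0,0,60],[0,0,0.8,0,0,0,60],[0,0,0.8,0,0,0,60],[0,0,0.6,0,0,0,60],[0,0,0.2,0,0,0,60],[0,0,0.1,0,0,0,60],[0,0,0,0,0,0,60]]]'
python3 -m crank '[[[0,0,0.05,0,0,0,60],[0,0,0.05,0,0,0,60],[0,0,0.05,0,0,0,60],[0,0,0.05,0,0,0,60],[0,0,0.05,0,0,0,60],[0,0,0.05,0,0,0,60],[0,0,0,0,0,0,60],[0,0,0,0,0,0,60]]]'
```

```text
time_s: 9.8
eef_pos: [639.4, -91.8, 49.3]
ee_rot: [0.0, 1.0, -0.0, 0.0]
force: [-1.2, 0.3, -0.8]
grip_width: 0.751
grip_force: 44.6
time_s: 10.6
eef_pos: [639.1, -91.7, 41.3]
ee_rot: [-0.0, 1.0, -0.0, -0.0]
force: [0.3, -0.7, -1.7]
grip_width: 0.749
grip_force: 44.6
```

Already below the height of standing on the wood (45.5 mm) with no contact force, so the foot is in the socket. I lower it the rest and release.

```bash
python3 -m crank '[[[0,0,0.03,0,0,0,60],[0,0,0.02,0,0,0,60],[0,0,0,0,0,0,60],[0,0,0,0,0,0,60],[0,0,0,0,0,0,66],[0,0,0,0,0,0,72],[0,0,0,0,0,0,85],[0,0,0,0,0,0,85]]]'
python3 -m crank '[[[0,0,0,0,0,0,85],[0,0,0,0,0,0,85],[0,0,-0.4,0,0,0,85],[0,0,-1,0,0,0,85],[0,0,-1,0,0,0,85],[0,0,-1,0,0,0,85],[0,0,-1,0,0,0,85],[0,0,-1,0,0,0,85]]]'
python3 -m crank '[[[0,0,-1,0,0,0,85],[0,0,-1,0,0,0,85],[0,0,0,0,0,0,85],[0,0,0,0,0,0,85],[0,0,0,0,0,0,85],[0,0,0,0,0,0,85],[0,0,0,0,0,0,85],[0,0,0,0,0,0,85]]]'
python3 look.py w3
```

```text
time_s: 11.4
eef_pos: [639.1, -91.7, 40.1]
ee_rot: [0.0, 1.0, -0.0, 0.0]
force: [-0.4, 1.3, -0.3]
grip_width: 0.996
grip_force: 0.0
time_s: 12.2
eef_pos: [639.0, -91.7, 177.1]
ee_rot: [0.0, 1.0, -0.0, 0.0]
force: [-0.2, -0.0, -0.7]
grip_width: 0.997
grip_force: 0.0
time_s: 13.0
eef_pos: [639.0, -91.7, 224.7]
ee_rot: [-0.0, 1.0, -0.0, -0.0]
force: [0.7, -0.4, -0.5]
grip_width: 0.992
grip_force: 0.0
13.0 [639.  -91.7 224.7] [ 0.7 -0.4 -0.5]
```

View pics/w3.png

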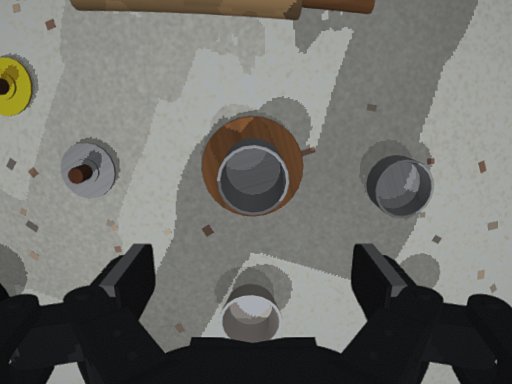

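The tall tin stands upright in the stand, rim centre about (253,180), with wood visible all round. The low tin's rim is near (402,187). I check that, then fetch the middle tin.

```bash
python3 - <<'E'
from fit import *
print(circ('w3',[(217,180),(289.5,180),(253,144),(253,215.5)],79))
print(circ('w3',[(432.5,186),(401,217),(412,157)],36,32))
E
python3 -m crank '[[[-1,-1,0,0,0,0,85],[-1,-1,0,0,0,0,85],[-1,-1,0,0,0,0,85],[-1,-1,0,0,0,0,85],[-1,-1,0,0,0,0,85],[-1,-1,0,0,0,0,85],[-0.7,-0.7,0,0,0,0,85],[-0.6,-0.5,0,0,0,0,85]]]'
python3 -m crank '[[[0,0,0,0,0,0,85],[0,0,0,0,0,0,85],[0,0,0,0,0,0,85],[0,0,0,0,0,0,85],[0,0,0,0,0,0,85],[0,0,0,0,0,0,85],[0,0,0,0,0,0,85],[0,0,0,0,0,0,85]]]'
python3 look.py w4
```

```text
(array([640.1, -91.8,  32.3]), array([-0.2, -0.2,  0.2,  0.2]))
(array([ 623.3, -248.8]), array([-0.1,  0.6,  0.6]))
time_s: 13.85
eef_pos: [455.6, 89.5, 225.3]
ee_rot: [-0.0, 1.0, 0.0, 0.0]
force: [-0.0, 0.2, 0.2]
grip_width: 0.996
grip_force: 0.0
time_s: 14.65
eef_pos: [456.7, 88.3, 225.0]
ee_rot: [-0.0, 1.0, -0.0, -0.0]
force: [0.6, 0.5, -0.4]
grip_width: 0.992
grip_force: 0.0
14.65 [456.7  88.3 225. ] [ 0.6  0.5 -0.4]
```

View pics/w4.png

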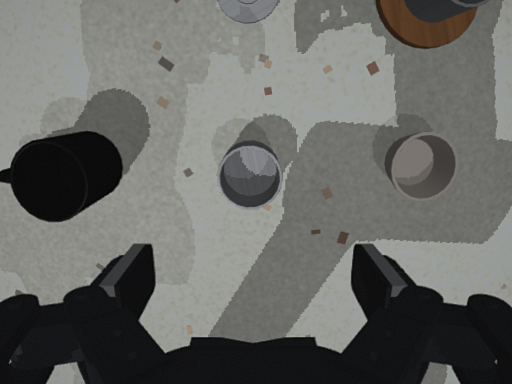

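The middle tin's rim spans x 218.5..282 and y 144..208, centred near (250,176). Mug and ramekin are well clear of the fingers.

```bash
python3 - <<'E'
from fit import *
print(circ('w4',[(218.5,176),(282.5,176),(250.5,144.5),(250.5,208.5)],52))
E
```

```text
(array([455.1,  90.8,  31.3]), array([-0.3, -0.3,  0.4,  0.3]))
```

```bash
python3 -m crank '[[[-0.06,-0.1,0.5,0,0,0,85],[0,0,1,0,0,0,85],[0,0,1,0,0,0,85],[0,0,1,0,0,0,85],[0,0,1,0,0,0,85],[0,0,1,0,0,0,85],[0,0,1,0,0,0,85],[0,0,0.5,0,0,0,85]]]'
python3 -m crank '[[[0,0,0.5,0,0,0,85],[0,0,0.5,0,0,0,85],[0,0,0.36,0,0,0,85],[0,0,0,0,0,0,60],[0,0,0,0,0,0,60],[0,0,0,0,0,0,60],[0,0,0,0,0,0,60],[0,0,0,0,0,0,60]]]' 40
python3 -m crank '[[[0,0,0,0,0,0,60],[0,0,0,0,0,0,60],[0,0,0,0,0,0,60],[0,0,0,0,0,0,60],[0,0,0,0,0,0,60],[0,0,-0.2,0,0,0,60],[0,0,-0.5,0,0,0,60],[0,0,-1,0,0,0,60]]]'
```

```text
time_s: 15.5
eef_pos: [454.4, 90.9, 48.3]
ee_rot: [-0.0, 1.0, -0.0, -0.001]
force: [0.5, 1.0, 0.0]
grip_width: 0.996
grip_force: 0.0
time_s: 16.3
eef_pos: [455.5, 90.9, 16.4]
ee_rot: [0.0, 1.0, -0.0, 0.0]
force: [-0.7, 0.1, 2.5]
grip_width: 0.745
grip_force: 44.3
time_s: 17.1
eef_pos: [453.9, 90.9, 57.9]
ee_rot: [-0.0, 1.0, -0.0, -0.002]
force: [0.5, -0.0, -2.3]
grip_width: 0.745
grip_force: 44.5
```

```bash
python3 -m crank '[[[0,0,-1,0,0,0,60],[0,0,-1,0,0,0,60],[0,0,-1,0,0,0,60],[0.2,0.2,-0.2,0,0,0,60],[0.6,0.6,0,0,0,0,60],[1,1,0,0,0,0,60],[1,1,0,0,0,0,60],[1,1,0,0,0,0,60]]]'
python3 -m crank '[[[1,1,0,0,0,0,60],[1,1,0,0,0,0,60],[0.8,0.8,0,0,0,0,60],[0.5,0.5,0,0,0,0,60],[0.3,0.2,0,0,0,0,60],[0,0,0,0,0,0,60],[0,0,0,0,0,0,60],[0,0,0,0,0,0,60]]]'
python3 -m crank '[[[0,0,0,0,0,0,60],[0,0,0,0,0,0,60],[0,0,0,0,0,0,60],[0,0,0,0,0,0,60],[0,0,0,0,0,0,60],[0,0,0,0,0,0,60],[0,0,0,0,0,0,60],[0,0,0,0,0,0,60]]]'
python3 look.py w5
```

```text
time_s: 17.9
eef_pos: [550.8, -5.5, 137.2]
ee_rot: [-0.0, 1.0, -0.0, -0.001]
force: [-0.2, 1.1, -1.8]
grip_width: 0.744
grip_force: 44.5
time_s: 18.7
eef_pos: [639.6, -91.3, 138.1]
ee_rot: [-0.0, 1.0, -0.0, -0.0]
force: [-0.1, -0.4, -0.6]
grip_width: 0.747
grip_force: 44.5
time_s: 19.5
eef_pos: [640.1, -91.7, 138.5]
ee_rot: [-0.0, 1.0, -0.0, -0.0]
force: [-0.8, -1.1, -1.2]
grip_width: 0.743
grip_force: 44.5
19.5 [640.1 -91.7 138.5] [-0.8 -1.1 -1.2]
```

View pics/w5.png

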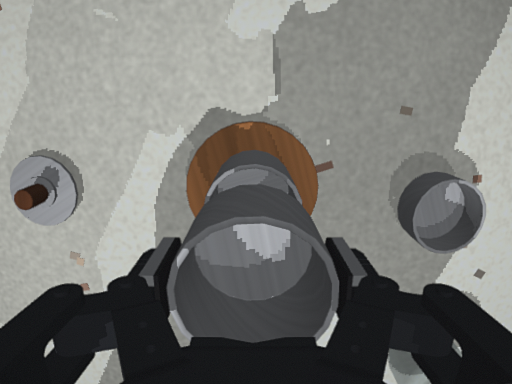

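The middle tin is held upright over the tall one: its rim runs from x 168 to 340 with the top at y=217, and the tall rim's far arc shows at (207..299, 166+). I fit both again.

```bash
python3 - <<'E'
from fit import *
print('held',circ('w5',[(168,285),(340.5,285),(254,217.5),(210,231.5),(300,231.5)],174.1,32),'tall',circ('w5',[(207,197),(300,197),(253,164.5),(225,172),(284,172)],79,32))
E
```

```text
held (array([637.3, -92. ]), array([ 0.3,  0.2,  0.6, -0.5, -0.3])) tall (array([639.6, -92.1]), array([-0.5, -0.9, -0.4,  0.3,  0.8]))
```

```bash
python3 -m crank '[[[0.04,0,0,0,0,0,60],[0,0,0.5,0,0,0,60],[0,0,0.6,0,0,0,60],[0,0,0.4,0,0,0,60],[0,0,0.1,0,0,0,60],[0,0,0.05,0,0,0,60],[0,0,0.05,0,0,0,60],[0,0,0,0,0,0,60]]]'
python3 -m crank '[[[0,0,0.05,0,0,0,60],[0,0,0.05,0,0,0,60],[0,0,0.05,0,0,0,60],[0,0,0.05,0,0,0,60],[0,0,0.02,0,0,0,60],[0,0,0,0,0,0,60],[0,0,0,0,0,0,60],[0,0,0,0,0,0,60]]]'
```

```text
time_s: 20.35
eef_pos: [641.3, -91.8, 96.4]
ee_rot: [0.0, 1.0, -0.0, 0.0]
force: [0.5, 0.5, -2.2]
grip_width: 0.746
grip_force: 44.5
time_s: 21.15
eef_pos: [641.1, -91.7, 90.5]
ee_rot: [-0.0, 1.0, -0.0, -0.0]
force: [0.8, 0.3, -1.6]
grip_width: 0.743
grip_force: 44.6
```

```bash
python3 -m crank '[[[0,0,0.02,0,0,0,60],[0,0,0,0,0,0,60],[0,0,0,0,0,0,66],[0,0,0,0,0,0,72],[0,0,0,0,0,0,85],[0,0,0,0,0,0,85],[0,0,0,0,0,0,85],[0,0,-0.3,0,0,0,85]]]'
python3 -m crank '[[[0,0,-0.7,0,0,0,85],[0,0,-1,0,0,0,85],[0,0,-1,0,0,0,85],[0,0,-1,0,0,0,85],[0,0,-1,0,0,0,85],[-0.1,1,0,0,0,0,85],[-0.1,1,0,0,0,0,85],[-0.1,1,0,0,0,0,85]]]'
python3 -m crank '[[[-0.1,1,0,0,0,0,85],[-0.1,1,0,0,0,0,85],[-0.16,1,0,0,0,0,85],[-0.1,0.25,0,0,0,0,85],[0,0,0,0,0,0,85],[0,0,0,0,0,0,85],[0,0,0,0,0,0,85],[0,0,0,0,0,0,85]]]'
python3 look.py w6
```

```text
time_s: 21.95
eef_pos: [640.6, -91.6, 96.8]
ee_rot: [-0.0, 1.0, -0.0, -0.001]
force: [-0.4, 0.2, -0.3]
grip_width: 0.998
grip_force: 0.0
time_s: 22.75
eef_pos: [633.5, -167.4, 215.9]
ee_rot: [0.0, 1.0, -0.0, 0.0]
force: [0.3, -0.3, 0.1]
grip_width: 0.997
grip_force: 0.0
time_s: 23.55
eef_pos: [622.3, -247.0, 215.2]
ee_rot: [-0.0, 1.0, 0.0, 0.0]
force: [-0.0, -0.1, 0.3]
grip_width: 0.994
grip_force: 0.0
23.55 [ 622.3 -247.   215.2] [-0.  -0.1  0.3]
```

View pics/w6.png

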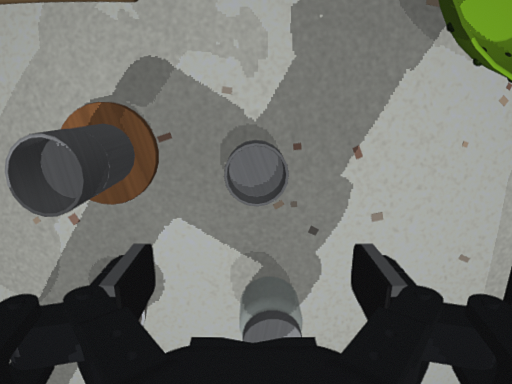

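The middle tin sits flush on the tall one, with straight sides at left. The low tin's rim spans x 224..287.5 with its bottom at y=206.

```bash
python3 - <<'E'
from fit import *
print(circ('w6',[(224,174),(288,174),(256,206.5),(256,142)],36), circ('w6',[(5.5,175),(83,175),(45,216),(45,133)],126))
E
```

```text
(array([ 621.6, -249.9,   31.9]), array([-0.5, -0.5,  0.4,  0.5])) (array([640.7, -91.4,  31.7]), array([-0.1, -0.1,  0.1,  0.1]))
```

```bash
python3 -m crank '[[[0,0.1,0.5,0,0,0,85],[0,0,1,0,0,0,85],[0,0,1,0,0,0,85],[0,0,1,0,0,0,85],[0,0,1,0,0,0,85],[0,0,1,0,0,0,85],[0,0,1,0,0,0,85],[0,0,0.5,0,0,0,85]]]'
python3 -m crank '[[[0,0,0.5,0,0,0,85],[0,0,0.5,0,0,0,85],[0,0,0.3,0,0,0,85],[0,0,0,0,0,0,60],[0,0,0,0,0,0,60],[0,0,0,0,0,0,60],[0,0,0,0,0,0,60],[0,0,0,0,0,0,60]]]' 40
python3 -m crank '[[[0,0,0,0,0,0,60],[0,0,0,0,0,0,60],[0,0,0,0,0,0,60],[0,0,0,0,0,0,60],[0,0,0,0,0,0,60],[0,0,-0.2,0,0,0,60],[0,0,-0.5,0,0,0,60],[0,0,-1,0,0,0,60]]]'
```

```text
time_s: 24.4
eef_pos: [620.8, -249.7, 36.8]
ee_rot: [-0.001, 1.0, -0.0, -0.002]
force: [0.3, -0.1, 0.2]
grip_width: 0.994
grip_force: 0.0
time_s: 25.2
eef_pos: [622.3, -250.6, 8.1]
ee_rot: [0.0, 1.0, -0.0, 0.0]
force: [0.5, 0.0, 2.3]
grip_width: 0.744
grip_force: 44.2
time_s: 26.0
eef_pos: [621.0, -249.9, 49.1]
ee_rot: [-0.001, 1.0, -0.0, -0.002]
force: [0.9, 0.1, -0.1]
grip_width: 0.746
grip_force: 44.3
```

```bash
python3 -m crank '[[[0,0,-1,0,0,0,60],[0,0,-1,0,0,0,60],[0,0,-1,0,0,0,60],[0,0,-1,0,0,0,60],[0,0,-1,0,0,0,60],[0.1,-0.4,0,0,0,0,60],[0.1,-0.8,0,0,0,0,60],[0.1,-1,0,0,0,0,60]]]'
python3 -m crank '[[[0.1,-1,0,0,0,0,60],[0.1,-1,0,0,0,0,60],[0.1,-1,0,0,0,0,60],[0.15,-0.7,0,0,0,0,60],[0,-0.43,0,0,0,0,60],[0,0,0,0,0,0,60],[0,0,0,0,0,0,60],[0,0,0,0,0,0,60]]]'
python3 -m crank '[[[0,0,0,0,0,0,60],[0,0,0,0,0,0,60],[0,0,0,0,0,0,60],[0,0,0,0,0,0,60],[0,0,0,0,0,0,60],[0,0,0,0,0,0,60],[0,0,0,0,0,0,60],[0,0,0,0,0,0,60]]]'
python3 look.py w7
```

```text
time_s: 26.8
eef_pos: [629.0, -193.7, 173.3]
ee_rot: [-0.001, 1.0, -0.001, -0.001]
force: [1.1, 0.0, -1.2]
grip_width: 0.744
grip_force: 44.3
time_s: 27.6
eef_pos: [640.7, -93.2, 174.9]
ee_rot: [0.0, 1.0, -0.001, -0.0]
force: [0.2, 0.1, -0.2]
grip_width: 0.746
grip_force: 44.3
time_s: 28.4
eef_pos: [640.8, -92.2, 175.0]
ee_rot: [-0.0, 1.0, -0.0, -0.0]
force: [0.1, 0.1, -2.2]
grip_width: 0.744
grip_force: 44.3
28.4 [640.8 -92.2 175. ] [ 0.1  0.1 -2.2]
```

View pics/w7.png

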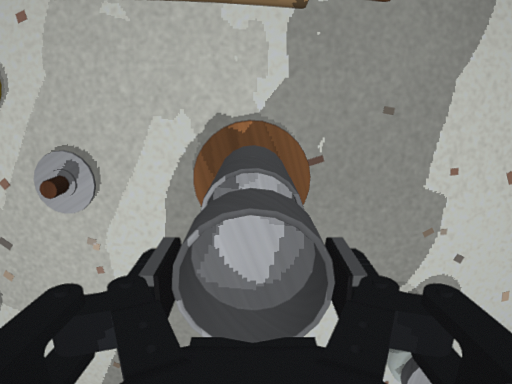

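The low tin is held level over the stack: rim x 173..334, against the middle tin's rim arc x 203..301 below, both centred near x 252–253. I lower it.

```bash
python3 -m crank '[[[0.02,-0.03,0,0,0,0,60],[0,0,0.5,0,0,0,60],[0,0,0.6,0,0,0,60],[0,0,0.3,0,0,0,60],[0,0,0.1,0,0,0,60],[0,0,0.05,0,0,0,60],[0,0,0.05,0,0,0,60],[0,0,0,0,0,0,60]]]'
python3 -m crank '[[[0,0,0.05,0,0,0,60],[0,0,0.05,0,0,0,60],[0,0,0.05,0,0,0,60],[0,0,0.05,0,0,0,60],[0,0,0.04,0,0,0,60],[0,0,0,0,0,0,60],[0,0,0,0,0,0,60],[0,0,0,0,0,0,60]]]'
```

```text
time_s: 29.25
eef_pos: [641.5, -91.5, 135.4]
ee_rot: [0.0, 1.0, -0.0, 0.0]
force: [-1.0, -0.1, -1.2]
grip_width: 0.745
grip_force: 44.3
time_s: 30.05
eef_pos: [641.4, -91.5, 129.1]
ee_rot: [0.0, 1.0, -0.0, 0.0]
force: [0.5, 0.4, 0.7]
grip_width: 0.745
grip_force: 44.3
```

```bash
python3 -m crank '[[[0,0,0.02,0,0,0,60],[0,0,0,0,0,0,60],[0,0,0,0,0,0,66],[0,0,0,0,0,0,72],[0,0,0,0,0,0,85],[0,0,0,0,0,0,85],[0,0,0,0,0,0,85],[0,0,-0.3,0,0,0,85]]]'
python3 -m crank '[[[0,0,-0.7,0,0,0,85],[0,0,-1,0,0,0,85],[0,0,-1,0,0,0,85],[0,0,-1,0,0,0,85],[-0.1,-1,0,0,0,0,85],[-0.1,-1,0,0,0,0,85],[0,-1,0,0,0,0,85],[0,-1,0,0,0,0,85]]]'
python3 -m crank '[[[0,-1,0,0,0,0,60],[0,-1,0,0,0,0,60],[0,-1,0,0,0,0,60],[0,-0.42,0,0,0,0,60],[0,0,0,0,0,0,60],[0,0,0,0,0,0,60],[0,0,0,0,0,0,60],[0,0,0,0,0,0,60]]]'
python3 look.py w8
```

```text
time_s: 30.85
eef_pos: [640.9, -91.3, 135.3]
ee_rot: [-0.0, 1.0, -0.0, -0.001]
force: [-0.3, 0.6, 0.2]
grip_width: 1.0
grip_force: 0.0
time_s: 31.65
eef_pos: [636.3, 9.5, 229.3]
ee_rot: [0.0, 1.0, -0.0, 0.0]
force: [-0.3, 0.4, 0.8]
grip_width: 0.995
grip_force: 0.0
time_s: 32.45
eef_pos: [636.5, 93.0, 228.6]
ee_rot: [0.0, 1.0, -0.001, -0.0]
force: [0.7, -0.1, 0.0]
grip_width: 0.706
grip_force: 0.0
32.45 [636.5  93.  228.6] [ 0.7 -0.1  0. ]
```

View pics/w8.png

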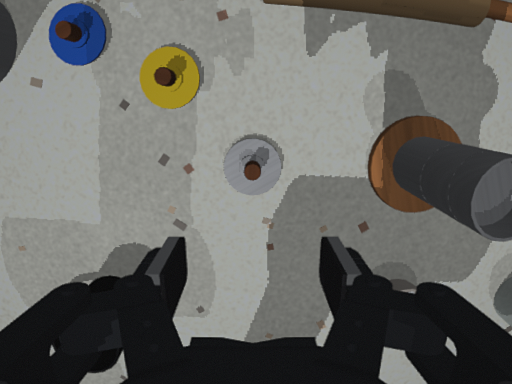

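The low tin sits flush and the stack looks straight at right. The grey lid's disc is centred near (252.5,166), with the knob top at (253,171).

```bash
python3 - <<'E'
from fit import *
print(circ('w8',[(223,167),(282.5,167),(252.5,137),(252.5,195.5)],9))
C=np.load('w8.npz')['C'];m=camera_model('wrist');print(onz(ray(m,C,(252.8,171.5)),36).round(1))
C2=np.load('w1.npz')['C'];C3=np.load('w7.npz')['C'];print(tri([ray(m,C,(252.8,171.5)),ray(m,C2,(423,158.5)),ray(m,C3,(47.5,188))]))
E
```

```text
(array([636.4,  93.3,  32.7]), array([ 0.,  0., -0., -0.]))
[636.7  93.2  36. ]
(array([636.90447724,  93.94545967,  35.77497598]), np.float64(0.7621993346977971))
```

```bash
python3 -m crank '[[[0,0,0.5,0,0,0,50],[0,0,1,0,0,0,50],[0,0,1,0,0,0,50],[0,0,1,0,0,0,50],[0,0,1,0,0,0,50],[0,0,1,0,0,0,50],[0,0,1,0,0,0,50],[0,-0.02,0.5,0,0,0,50]]]'
python3 -m crank '[[[0,0,0.5,0,0,0,50],[0,0,0.5,0,0,0,50],[0,0,0.4,0,0,0,50],[0,0,0.15,0,0,0,50],[0,0,0,0,0,0,50],[0,0,0,0,0,0,30],[0,0,0,0,0,0,10],[0,0,0,0,0,0,10]]]' 40
python3 -m crank '[[[0,0,0,0,0,0,10],[0,0,0,0,0,0,10],[0,0,0,0,0,0,10],[0,0,0,0,0,0,10],[0,0,0,0,0,0,10],[0,0,0,0,0,0,10],[0,0,0,0,0,0,10],[0,0,0,0,0,0,10]]]'
```

```text
time_s: 33.3
eef_pos: [635.0, 94.3, 50.4]
ee_rot: [-0.0, 1.0, -0.0, -0.002]
force: [-0.4, 0.5, 0.4]
grip_width: 0.585
grip_force: 0.0
time_s: 34.1
eef_pos: [636.9, 94.6, 15.6]
ee_rot: [-0.0, 1.0, -0.0, 0.001]
force: [-0.0, -0.0, 3.0]
grip_width: 0.191
grip_force: 39.1
time_s: 34.9
eef_pos: [636.9, 94.6, 15.6]
ee_rot: [0.0, 1.0, -0.0, 0.001]
force: [0.4, -0.4, 6.3]
grip_width: 0.197
grip_force: 39.3
```

```bash
python3 -m crank '[[[0,0,-0.1,0,0,0,10],[0,0,-0.3,0,0,0,10],[0,0,-0.6,0,0,0,10],[0,0,-1,0,0,0,10],[0,0,-1,0,0,0,10],[0,0,-1,0,0,0,10],[0,0,-1,0,0,0,10],[0,0,-1,0,0,0,10]]]'
python3 -m crank '[[[0,0,-1,0,0,0,10],[0,0,-0.6,0,0,0,10],[0,0.4,0,0,0,0,10],[0,0.8,0,0,0,0,10],[0,1,0,0,0,0,10],[0,1,0,0,0,0,10],[0.1,1,0,0,0,0,10],[0,1,0,0,0,0,10]]]'
python3 -m crank '[[[0,1,0,0,0,0,10],[0,0.8,0,0,0,0,10],[0,0.44,0,0,0,0,10],[0,0,0,0,0,0,10],[0,0,0,0,0,0,10],[0,0,0,0,0,0,10],[0,0,0,0,0,0,10],[0,0,0,0,0,0,10]]]'
python3 look.py w9
```

```text
time_s: 35.7
eef_pos: [636.3, 94.6, 167.1]
ee_rot: [0.0, 1.0, -0.0, 0.0]
force: [0.5, -0.0, -1.2]
grip_width: 0.191
grip_force: 39.0
time_s: 36.5
eef_pos: [638.4, -37.1, 204.0]
ee_rot: [-0.0, 1.0, -0.0, -0.001]
force: [-0.2, -0.0, -1.7]
grip_width: 0.194
grip_force: 39.1
time_s: 37.3
eef_pos: [638.9, -90.8, 204.9]
ee_rot: [-0.0, 1.0, 0.0, 0.0]
force: [0.7, -0.4, -1.4]
grip_width: 0.194
grip_force: 39.1
37.3 [638.9 -90.8 204.9] [ 0.7 -0.4 -1.4]
```

View pics/w9.png

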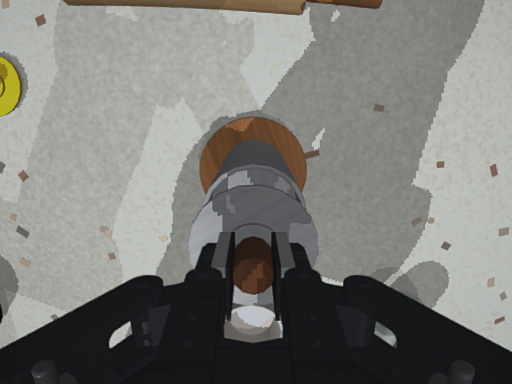

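The lid is held level by its knob: disc edge x 189..318, top at y=185. The low tin's rim arc shows behind it, top at y=166. I fit both.

```bash
python3 - <<'E'
from fit import *
print('lid',circ('w9',[(189,243),(318.5,243),(253.5,185),(215,197.5),(292,197.5)],198.3,32),'low',circ('w9',[(253,165.5),(222,174),(284,174),(206,195),(301,195)],157,32))
E
```

```text
lid (array([637.6, -91. ]), array([-0.4, -0.3,  0.3, -0.1, -0.2])) low (array([639.7, -90.9]), array([-0.2,  0.5,  0.2, -0.5, -0.4]))
```

```bash
python3 -m crank '[[[0.07,0,0,0,0,0,10],[0,0,0.4,0,0,0,10],[0,0,0.4,0,0,0,10],[0,0,0.2,0,0,0,10],[0,0,0.1,0,0,0,10],[0,0,0.05,0,0,0,10],[0,0,0.05,0,0,0,10],[0,0,0,0,0,0,10]]]'
python3 -m crank '[[[0,0,0.05,0,0,0,10],[0,0,0.05,0,0,0,10],[0,0,0.05,0,0,0,10],[0,0,0.05,0,0,0,10],[0,0,0.05,0,0,0,10],[0,0,0.02,0,0,0,10],[0,0,0,0,0,0,10],[0,0,0,0,0,0,10]]]'
```

```text
time_s: 38.15
eef_pos: [640.6, -91.5, 174.9]
ee_rot: [0.0, 1.0, -0.0, 0.0]
force: [0.8, -0.4, -0.3]
grip_width: 0.191
grip_force: 39.1
time_s: 38.95
eef_pos: [640.6, -91.5, 168.1]
ee_rot: [0.0, 1.0, -0.0, 0.0]
force: [0.4, 0.6, -2.4]
grip_width: 0.192
grip_force: 39.1
```

```bash
python3 -m crank '[[[0,0,0.02,0,0,0,10],[0,0,0,0,0,0,10],[0,0,0,0,0,0,22],[0,0,0,0,0,0,30],[0,0,0,0,0,0,45],[0,0,0,0,0,0,45],[0,0,0,0,0,0,45],[0,0,-0.2,0,0,0,45]]]'
python3 -m crank '[[[0,0,-0.6,0,0,0,45],[0,0,-1,0,0,0,45],[0,0,-1,0,0,0,45],[0,0,-1,0,0,0,45],[-1,0,0,0,0,0,45],[-1,0,0,0,0,0,45],[-1,0,0,0,0,0,45],[-1,0,0,0,0,0,45]]]'
python3 -m crank '[[[-1,0,0,0,0,0,45],[0,0,0,0,0,0,45],[0,0,0,0,0,0,45],[0,0,0,0,0,0,45],[0,0,0,0,0,0,45],[0,0,0,0,0,0,45],[0,0,0,0,0,0,45],[0,0,0,0,0,0,45]]]'
python3 - <<'E'
from h import *
a=capture('scene')[60:260,110:430];b=capture('top')[120:280,90:380]
cv2.imwrite('pics/end.png',cv2.resize(a,None,fx=2.5,fy=2.5,interpolation=cv2.INTER_CUBIC))
E
```

```text
time_s: 39.75
eef_pos: [640.3, -91.4, 172.1]
ee_rot: [-0.0, 1.0, -0.0, -0.001]
force: [0.5, 0.1, -0.6]
grip_width: 0.524
grip_force: 0.0
time_s: 40.55
eef_pos: [539.6, -91.3, 263.0]
ee_rot: [0.0, 1.0, -0.0, 0.0]
force: [0.9, -0.4, 0.9]
grip_width: 0.526
grip_force: 0.0
time_s: 41.35
eef_pos: [515.7, -91.4, 262.5]
ee_rot: [-0.0, 1.0, -0.0, -0.0]
force: [-1.2, 0.6, -0.2]
grip_width: 0.528
grip_force: 0.0
```

View pics/end.png

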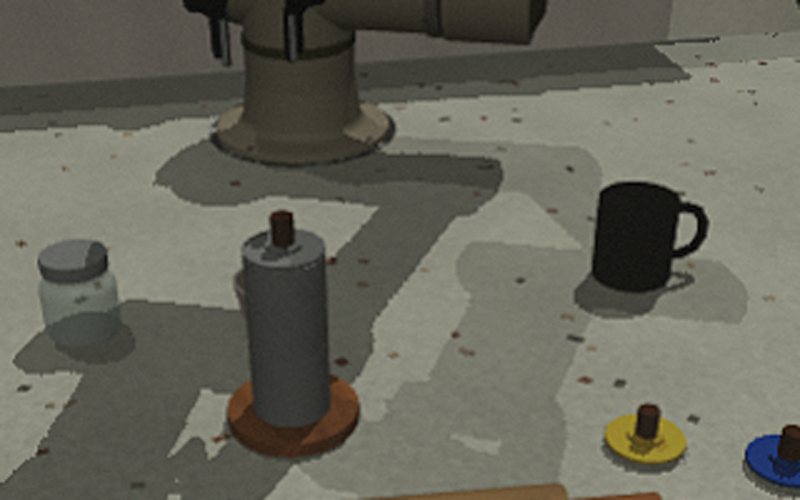

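The end view shows a straight, gapless stack on the stand at (285,310), with the lid's knob up at (283,228). The mug and jar look to be where they were and the gripper is clear. The stack half hides the ramekin, but nothing went near it.

```bash
python3 -c "
from rig import *
print(finish_job())"
```

```text
the job is handed in; nothing more can be done
None
```

The three tins and the lid are stacked on the stand in the order asked, knob up; the last camera view showed the stack straight and gapless, and the job was handed in at about 41 s of the 128 s, with the verdict not shown to me.

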